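# Sort left-hand and right-hand chassis brackets into their trays

### The arm

A 6-joint arm with a two-finger parallel gripper is mounted at the origin on the work surface. World frame = base frame: x ahead of the robot, y to its left, z up, the work surface at z = 0. Lengths are in m, angles in rad, forces in N, time in s.
With the tool pointing down it reaches from about 0.425 to 0.95 m from the base axis. Payload 14.7 kg.
Tool frame: the origin (TCP) lies between the finger pads; the fingertips stand 14 mm ahead of it and the grasp point (between the pads) lies 5 mm behind it (bot.tip_reach is the distance from the TCP to the fingertips, in m); z points along the fingers, y is the line along which they close (so a half turn about z gives the same grasp; the last joint's range is limited). The gripper opens to 85 mm and grips with 20 to 120 N. Pads are 22 mm wide; open, the fingers measure 114 mm over their backs; the gripper's body (76 mm by 85 mm) begins 54 mm behind the grasp point. The pads swing forward as they close: fully open they stand 13 mm farther back than shut.
Start: joints at [1.155, 0.48, 1.596, -0, 1.065, -0.047], TCP at [0.234, 0.606, 0.211] pointing down, gripper open.
Joint ranges: [-2.75, 2.75], [-0.82, 2.05], [0.23, 2.67], [-1.56, 4.7], [0.09, 2.69], [-2.92, 2.92]. Speed limits (rad/s): [1.89, 1.89, 2.39, 3.01, 3.01, 3.01].

### API

Orientations are given as a rotation vector (axis times angle).
In Python, from station import bot gives the robot as it stands.
- The arm moves only by the tool apply_moves, never from a script. Its argument "increments" is a list of rows, each a list of 2 entries, a list of its own where there are three numbers: the shift along the tool's x, y, z scaled (see below), then the turn, a rotation vector about the tool's x, y, z scaled (see below). A call has 1 to 20 rows; each row shifts and turns the commanded pose from where the row before left it, along the tool's axes as they then stand; what a row does not reach is not made up. The controller multiplies each number of a shift by 750 mm and each number of a turn by pi rad. A row lasts 1/8 s, in which the tool goes at most 62.5 mm and 10.7 degrees, less where a joint would pass 70% of its speed; a pose out of reach is approached as far as the arm can. A call with a number of a shift or a turn outside -1 to 1 is refused whole. A call with a gripper value outside its range is refused whole. "claw" is the closure, from -1 (fully open) to 1 (shut), set as the call begins (left out, the last holds). The fingers move at their own pace and stop on an object; "newtons" is the grip in N (left out, the last holds). Time passes only in rows, so rows that do not move let the fingers close. It gives the time, the measured TCP pose, the force, the opening and the grip force at its end, in the units of the state.
- bot.sense(): the state, without advancing time (a new reading comes with each control period).
- bot.get_image(name): name is "scene" or "top" or "wrist"; returns a dict with "image" (420x560x3 uint8, red, green, blue), "range_z" (420x560 float32, m along the optical axis (not along the pixel's ray), 0 where there is no reading), "fov_y" (degrees; the focal length in pixels is half the picture's height over the tangent of half this angle, whatever the lens; pixels are square), "cx", "cy" (the principal point, pixels), "R" (3x3) and "t" (3): a world point X has camera coordinates R X + t; the wrist camera has in their place "hand_eye" (4x4, takes a point from camera to tool coordinates, whose origin is the TCP and whose axes are the flange's). Camera axes: x right, y down, z forward; pixel columns grow to the right and rows downward; lengths in m; the calibration is good to about 2 mm. A picture is of the moment at which its call begins: read the wrist's pose just before it.
- bot.sign_off(): hands the job in; it is judged then, once.
Trained networks look in a picture, given as the dict that the camera call returned (one of the last four; its "shot" number tells which), for a name from the list of things; names that differ only in an ending like _2 or _b are one class to them, and where a whole thing is asked for, a point or a joint stands for the part that bears it (a point fixed in the world has none). Each returns a list of dicts, best first, with "score" (0 to 1); they miss things now and then, are a little off and sometimes report something else, mostly with a low value. They report only what shows in the picture. A call takes as long as a camera call. They do not tell look-alikes from the thing itself.
- bot.search_frame(query, picture): "at" ([column, row] in pixels, amid what is visible of it).
- bot.spot_point(query, picture): "at" ([column, row] in pixels: a listed point, or the origin of a listed thing).
The state is a dict: "clock": time; "joint_positions": joint angles; "dq": joint speeds; "joint_efforts": joint torques, N m; "tool_pos": TCP position; "eef_rot": TCP orientation; "ft_force": force on the tool from outside, world axes, zero at the start; "moment": the same for the moment, N m; "opening": finger opening in m; "finger_force": force on a finger pad.
Only numpy, scipy, OpenCV 4.12 (cv2) and the standard library are available. Lean on these libraries where they do the work, as an engineer would, in place of code of your own. Each camera call takes 0.05 s, during which the arm holds its last target. There are 200 camera calls.

### The job

Sort the three loose aluminium corner brackets: each goes inside the black tray whose ledge carries the fixed sample of the same hand, and one right-hand bracket now lies in the left-hand tray by mistake. Leave each standing flat on its foot on the tray floor, squared up and facing the same way round as the sample. Leave the screwdriver, the jar and the connector where they are.

Things in the scene. Friction and masses are not known exactly. Their poses are not given: they have to be found in the camera images.
- bracket_left: Left-hand aluminium corner bracket, 110 g. Foot 40 (x) x 70 (y) x 5 mm; upright web, the grip, along the +x long edge (x +10 to +20), 40 mm high overall; ear across one end (y +23 to +35, x -32 to +10, 24 mm high) juts past the foot. Seen from the foot side, web at the back, the ear is on the left. Origin: centre of underside, z up. Starts foot down on the bench before the trays.
- bracket_right_1: Right-hand aluminium corner bracket, 110 g. Foot 40 (x) x 70 (y) x 5 mm; upright web, the grip, along the +x long edge (x +10 to +20), 40 mm high overall; ear across one end (y -35 to -23, x -32 to +10, 24 mm high) juts past the foot. Seen from the foot side, web at the back, the ear is on the right. Origin: centre of underside, z up. Starts foot down on the bench before the trays.
- bracket_right_2: Right-hand aluminium corner bracket, 110 g. Foot 40 (x) x 70 (y) x 5 mm; upright web, the grip, along the +x long edge (x +10 to +20), 40 mm high overall; ear across one end (y -35 to -23, x -32 to +10, 24 mm high) juts past the foot. Seen from the foot side, web at the back, the ear is on the right. Origin: centre of underside, z up. Starts foot down in tray_left, wrongly.
- tray_left: Black open tray for left-hand brackets, fixed. Outside 142 (x) x 212 (y) mm, inside 130 x 200, walls 31 mm high, floor top 6 mm above the origin. Origin: centre of underside; x points roughly away from the robot, to a 20 mm high ledge outside the far wall that carries the fixed sample bracket. The trays may stand either way left and right.
- tray_right: Black open tray for right-hand brackets, fixed. Outside 142 (x) x 212 (y) mm, inside 130 x 200, walls 31 mm high, floor top 6 mm above the origin. Origin: centre of underside; x points roughly away from the robot, to a 20 mm high ledge outside the far wall that carries the fixed sample bracket. The trays may stand either way left and right.
- tray_left_sample (a point): Underside centre of the left-hand sample, a fixed bracket exactly like bracket_left, on the ledge of tray_left 100 mm from the tray's origin along tray x and 20 mm up; its axes are the tray's, so its web is at the far side and its ear at tray +y. Its top is 60 mm above the bench.
- tray_right_sample (a point): The same for the right-hand sample on tray_right, like the right-hand brackets: web at the far side, ear at tray -y.
- screwdriver: Bystander: loose screwdriver with a red handle, about 200 mm long, lying to the left of the trays. Origin on its underside; x along its shank.
- screw_jar: Bystander: loose closed glass jar with white cap, 60 mm across, 70 mm high, to the right of the trays. Origin: centre of its underside.
- connector: Bystander: small loose round steel socket connector, 34 mm across, 26 mm high, on the mat between the two bench brackets. Origin: centre of its underside.
Mind the look-alikes: they are no part of the job. Leave any yellow look-alike of the bracket_left alone.

How it is judged:
By the outcome, as a careful person would: the job done as asked, in the order asked, and still so for the second after the job is handed in, with the robot touching nothing.
It also fails if it takes over 67 s, if anything falls off the work surface, if the arm or the gripper's body presses on something with over 40 N, if the wrist force passes 120 N, or if a joint passes its speed limit or range.

## Working session

There is one attempt and no reset: what is moved stays moved. The work goes in short steps, Python scripts to look and compute and a tool call to move; the robot and the scene stay as the last step left them, time stands still between calls to the robot, and variables do not carry over. Pictures are saved under pics/ and viewed, at most 10 in all, crops included, and the job is handed in when it is done.

Besides the shell and the picture viewer there is one more tool, called as name([rows], argument=value, ...), one row to a line, values as JSON. apply_moves: Moves the arm, as the interface text tells. Shifts and turns lie within -1 to 1; 1 stands for 750 mm of shift or pi rad of turn. Its arguments: {"type":"object","properties":{"increments":{"type":"array"},"claw":{"type":"number"},"newtons":{"type":"number"}},"required":["increments"]}

```bash
mkdir -p pics; cat > h.py <<'E'
import numpy as np, cv2
from station import bot
from scipy.spatial.transform import Rotation as Rn
def f(p): return p["image"].shape[0]/2/np.tan(np.radians(p["fov_y"])/2)
def cloud(p):
    z=p["range_z"]; v,u=np.mgrid[:z.shape[0],:z.shape[1]]; F=f(p)
    c=np.stack([(u-p["cx"])*z/F,(v-p["cy"])*z/F,z],-1)
    if "R" in p: return (c-p["t"])@np.array(p["R"])
    s=p["s"]; H=np.array(p["hand_eye"]); c=c@H[:3,:3].T+H[:3,3]
    return c@Rn.from_rotvec(s["eef_rot"]).as_matrix().T+s["tool_pos"]
def snap(n):
    s=bot.sense(); p=bot.get_image(n); p["s"]=s; return p
def save(p,n): cv2.imwrite("pics/"+n,cv2.cvtColor(p["image"],cv2.COLOR_RGB2BGR))
E
cat > a.py <<'E'
from h import *
p=snap("top"); save(p,"top.png"); C=cloud(p); np.save("top.npy",C); cv2.imwrite("topraw.png",p["image"][...,::-1])
q=snap("scene"); save(q,"scene.png")
print(bot.sense())
for n in ["bracket_left","bracket_right_1","tray_left","tray_right","tray_left_sample","tray_right_sample","screwdriver","screw_jar","connector"]:
    for d in bot.spot_point(n,p)[:5]:
        u,v=map(int,d["at"]); print(n,round(d["score"],2),u,v,C[min(v,419),min(u,559)].round(3))
E
python3 a.py
```

```text
{'clock': 0.1, 'joint_positions': array([ 1.15538981e+00,  4.80762950e-01,  1.59679575e+00, -1.14751802e-05,
        1.06507883e+00, -4.66276183e-02]), 'dq': array([ 1.57636834e-03, -1.54354733e-03, -2.87330517e-04, -7.55261504e-05,
        7.66792354e-04,  7.70055558e-04]), 'joint_efforts': array([-4.66429174e-04, -9.52260303e+01, -4.31043005e+01,  2.44365001e-04,
        5.32041566e-03,  9.34364471e-05]), 'tool_pos': array([0.23415984, 0.60595699, 0.21034621]), 'eef_rot': array([-5.75948865e-01, -3.08811317e+00,  1.60117213e-03]), 'ft_force': array([0.04234292, 0.30371206, 0.14637627]), 'moment': array([-0.03007636, -0.03546726, -0.01526821]), 'finger_force': 0.0, 'opening': 0.08545578940213208}
bracket_left 0.97 176 250 [0.407 0.277 0.006]
bracket_left 0.93 186 320 [0.237 0.246 0.036]
bracket_left 0.56 220 239 [0.432 0.164 0.007]
bracket_right_1 0.73 347 160 [ 0.626 -0.165  0.007]
bracket_right_1 0.71 374 230 [ 0.445 -0.227  0.004]
tray_left 0.67 340 161 [ 0.624 -0.147  0.008]
tray_right 0.57 226 162 [0.63  0.146 0.005]
tray_right 0.29 220 240 [0.43  0.165 0.005]
tray_left_sample 0.83 339 124 [ 0.716 -0.146  0.024]
tray_right_sample 0.86 233 119 [0.737 0.123 0.025]
screwdriver 0.8 119 179 [0.592 0.42  0.015]
screw_jar 0.69 440 185 [ 0.549 -0.382  0.056]
connector 0.59 280 227 [0.458 0.011 0.026]
```

View pics/top.png

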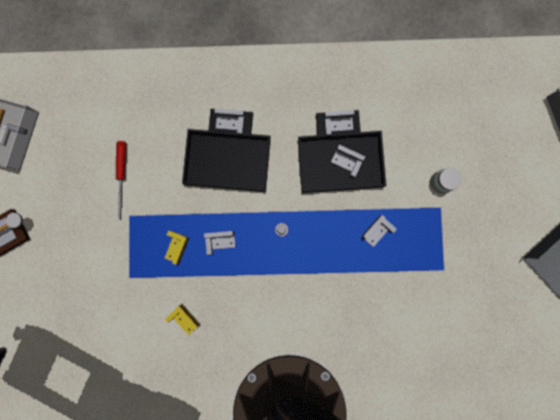

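View pics/scene.png

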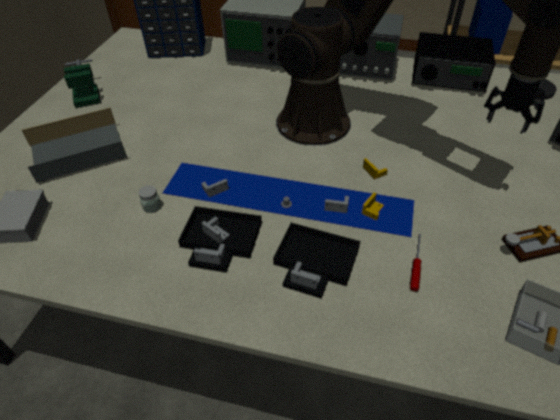

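The top view shows grey brackets at (220,241), (378,230) and one in the tray at (347,160). The yellow look-alikes are at (176,248) and (182,320), and the samples at (229,122) and (340,122). I'll enlarge these to confirm their hands.

```bash
cat > b.py <<'E'
from h import *
im=cv2.imread("topraw.png"); C=np.load("top.npy")
cs=[(220,241),(378,230),(347,160),(229,122),(340,122)]
T=[cv2.resize(im[v-21:v+21,u-21:u+21],(260,260),interpolation=cv2.INTER_CUBIC) for u,v in cs]
T.append(np.zeros_like(T[0])); cv2.imwrite("pics/m.png",np.vstack([np.hstack(T[:3]),np.hstack(T[3:])]))
E
python3 b.py
```

```text
(no output)
```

View pics/m.png

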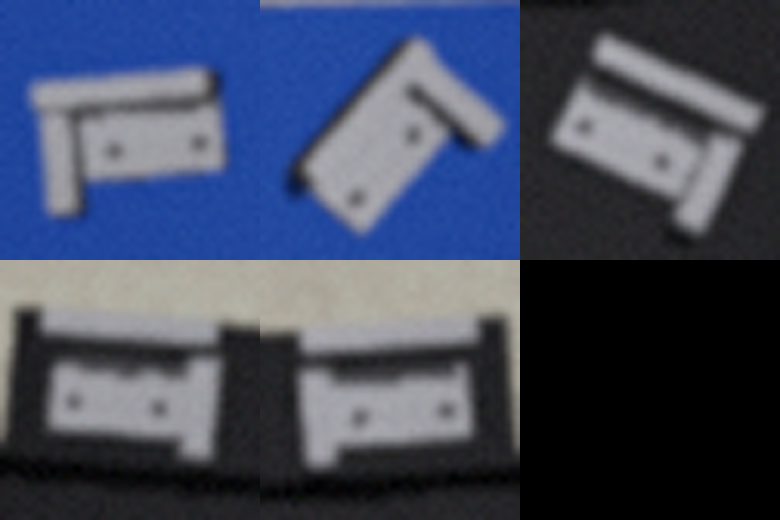

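Confirmed. The bracket at (220,241) has its ear on the left, so it is bracket_left. The ones at (378,230) and (347,160) are right-hand. The sample at (229,122) is right-hand, so tray_right is at world +y, and (340,122) belongs to tray_left. Next is a coarse fit from the web tops.

```bash
cat >> h.py <<'E'
def fit(C,xy,z0,r=.06,up=0.0,verbose=True):
    """web-top rectangle near xy, tops at z0+-6mm; returns bracket origin and yaw(nearest to up)"""
    m=(np.hypot(C[...,0]-xy[0],C[...,1]-xy[1])<r)&(abs(C[...,2]-z0)<.007)
    P=C[m][:,:2]
    if len(P)<15: print("few",len(P)); return
    n,_,st,_=cv2.connectedComponentsWithStats(m.astype(np.uint8))
    l=_ if False else None
    lab=cv2.connectedComponents(m.astype(np.uint8))[1]; k=np.bincount(lab[m]).argmax(); P=C[lab==k][:,:2]
    (c,(w,h),a)=cv2.minAreaRect((P*1000).astype(np.float32))
    B=cv2.boxPoints((c,(w,h),a)); e=B[1]-B[0]; e2=B[2]-B[1]
    if np.linalg.norm(e2)>np.linalg.norm(e): e=e2
    yaw=np.arctan2(e[1],e[0])-np.pi/2
    yaw=up+(yaw-up+np.pi/2)%np.pi-np.pi/2
    c=np.array(c)/1000; o=c-.015*np.array([np.cos(yaw),np.sin(yaw)])
    if verbose: print("web",c.round(4),"org",o.round(4),"yaw deg",np.degrees(yaw).round(1),"size",np.round((w,h),1),"n",len(P),"z",np.median(C[lab==k][:,2]).round(4))
    return c,yaw
E
cat > c.py <<'E'
from h import *
C=np.load("top.npy")
g=lambda u,v:C[v,u,:2]
for n,(u,v),z,up in [("L",(220,239),.04,0),("R1",(376,228),.04,.8),("R2",(349,156),.046,-.5),("SR",(229,117),.06,0),("SL",(340,117),.06,0)]:
    print(n,end=" "); fit(C,g(u,v),z,up=up)
p=snap("wrist"); print(np.array(p["hand_eye"]).round(3),p["fov_y"],Rn.from_rotvec(p["s"]["eef_rot"]).as_matrix().round(3))
E
python3 c.py
```

```text
L web [0.4454 0.1642] org [0.4304 0.1632] yaw deg 3.6 size [ 9.9 69.9] n 118 z 0.0396
R1 web [ 0.454  -0.2217] org [ 0.4437 -0.2325] yaw deg 46.4 size [10.9 70.1] n 127 z 0.0382
R2 web [ 0.6388 -0.1705] org [ 0.6255 -0.1635] yaw deg -27.9 size [68.5 11.4] n 126 z 0.0447
SR web [0.7477 0.1295] org [0.7328 0.1309] yaw deg -5.6 size [69.2 11.9] n 134 z 0.059
SL web [ 0.736  -0.1433] org [ 0.721  -0.1441] yaw deg 2.8 size [11.  68.9] n 130 z 0.0589
[[ 0.001 -0.947 -0.32   0.083]
 [ 1.     0.001  0.    -0.   ]
 [-0.    -0.32   0.947 -0.163]
 [ 0.     0.     0.     1.   ]] 68.95026786341073 [[-0.933  0.361 -0.   ]
 [ 0.361  0.933 -0.   ]
 [ 0.    -0.    -1.   ]]
```

```bash
cat > go.py <<'E'
# usage: go.py x y z yawdeg  -> turn about tool z, then shift in turned tool axes (scaled units)
import sys; from h import *
x,y,z,yaw=map(float,sys.argv[1:5]); s=bot.sense()
R=Rn.from_rotvec(s["eef_rot"]).as_matrix(); cur=np.degrees(np.arctan2(R[1,1],R[0,1]))
w=np.radians(yaw); T=np.array([[-np.sin(w),np.cos(w),0],[np.cos(w),np.sin(w),0],[0,0,-1.]]).T
rv=Rn.from_matrix(R.T@T).as_rotvec()/np.pi; d=T.T@(np.array([x,y,z])-s["tool_pos"])/.75
print("pos",s["tool_pos"].round(4),"yaw",cur.round(2),"open",round(s["opening"],4),"t",round(s["clock"],2),"j",s["joint_positions"].round(2))
print("turn",rv.round(4),"rows>=",int(np.ceil(abs(rv).max()/.056)),"shift",d.round(4),"rows>=",int(np.ceil(np.linalg.norm(d)/.078)))
E
python3 go.py 0.6365 -0.1749 0.2 -27.9
```

```text
pos [0.2343 0.6063 0.2109] yaw 68.87 open 0.0854 t 0.6 j [ 1.16  0.48  1.6   0.    1.07 -0.05]
turn [-0.      0.      0.5376] rows>= 10 shift [-0.6696  0.9613  0.0145] rows>= 16
```

apply_moves([
  [[0, 0, 0], [0, 0, 0.0538]],
  [[0, 0, 0], [0, 0, 0.0538]],
  [[0, 0, 0], [0, 0, 0.0538]],
  [[0, 0, 0], [0, 0, 0.0538]],
  [[0, 0, 0], [0, 0, 0.0538]],
  [[0, 0, 0], [0, 0, 0.0538]],
  [[0, 0, 0], [0, 0, 0.0538]],
  [[0, 0, 0], [0, 0, 0.0538]],
  [[0, 0, 0], [0, 0, 0.0538]],
  [[0, 0, 0], [0, 0, 0.0538]],
], claw=0.2, newtons=60)

```text
clock: 1.85
tool_pos: [0.2343, 0.6063, 0.2109]
eef_rot: [-2.697, -1.611, -0.0]
ft_force: [0.4, -0.1, -0.2]
opening: 0.0342
finger_force: 0.0
```

apply_moves([
  [[-0.0372, 0.0534, 0.0008], [0, 0, 0]],
  [[-0.0372, 0.0534, 0.0008], [0, 0, 0]],
  [[-0.0372, 0.0534, 0.0008], [0, 0, 0]],
  [[-0.0372, 0.0534, 0.0008], [0, 0, 0]],
  [[-0.0372, 0.0534, 0.0008], [0, 0, 0]],
  [[-0.0372, 0.0534, 0.0008], [0, 0, 0]],
  [[-0.0372, 0.0534, 0.0008], [0, 0, 0]],
  [[-0.0372, 0.0534, 0.0008], [0, 0, 0]],
  [[-0.0372, 0.0534, 0.0008], [0, 0, 0]],
  [[-0.0372, 0.0534, 0.0008], [0, 0, 0]],
  [[-0.0372, 0.0534, 0.0008], [0, 0, 0]],
  [[-0.0372, 0.0534, 0.0008], [0, 0, 0]],
  [[-0.0372, 0.0534, 0.0008], [0, 0, 0]],
  [[-0.0372, 0.0534, 0.0008], [0, 0, 0]],
  [[-0.0372, 0.0534, 0.0008], [0, 0, 0]],
  [[-0.0372, 0.0534, 0.0008], [0, 0, 0]],
  [[-0.0372, 0.0534, 0.0008], [0, 0, 0]],
  [[-0.0372, 0.0534, 0.0008], [0, 0, 0]],
  [[0, 0, 0], [0, 0, 0]],
])

```text
clock: 4.22
tool_pos: [0.6366, -0.1785, 0.1997]
eef_rot: [2.694, 1.615, 0.0]
ft_force: [0.6, -0.2, 0.4]
opening: 0.0344
finger_force: 0.0
```

```bash
cat > w.py <<'E'
# usage: w.py picname(or -) then x,y,z,up items
import sys; from h import *
p=snap("wrist"); C=cloud(p)
if sys.argv[1]!="-": save(p,sys.argv[1])
for a in sys.argv[2:]:
    x,y,z,u=map(float,a.split(",")); fit(C,(x,y),z,up=np.radians(u))
E
python3 go.py 0.6365 -0.1749 0.2 -27.9; python3 w.py w1.png .6388,-.1705,.046,-28 .736,-.1433,.06,0
```

```text
pos [ 0.6366 -0.1785  0.1997] yaw -28.12 open 0.0344 t 4.22 j [-0.32  0.51  1.58 -0.    1.05  0.17]
turn [ 0.0003  0.0001 -0.0012] rows>= 1 shift [ 0.0042 -0.0023 -0.0004] rows>= 1
web [ 0.6388 -0.1701] org [ 0.6254 -0.1634] yaw deg -26.6 size [70.1 10.2] n 619 z 0.0464
web [ 0.7355 -0.1435] org [ 0.7205 -0.1442] yaw deg 2.6 size [10.5 69.9] n 929 z 0.0603
```

View pics/w1.png

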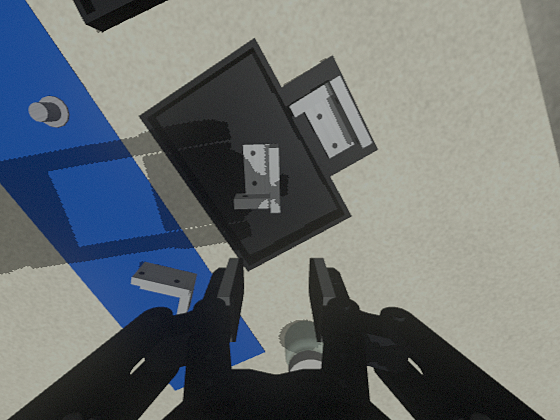

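The wrist view shows the bracket in the tray at (262,178) and the fit agrees with the top view. Next I'll grasp it.

```bash
python3 go.py 0.6366 -0.1746 0.030 -26.6
```

```text
pos [ 0.6357 -0.1767  0.1996] yaw -28.08 open 0.0342 t 4.28 j [-0.32  0.5   1.58 -0.    1.05  0.17]
turn [-0.0001  0.     -0.0082] rows>= 1 shift [ 3.100e-03 -2.000e-04  2.262e-01] rows>= 3
```

apply_moves([
  [[0, 0, 0], [0, 0, -0.008]],
  [[0, 0, 0.06], [0, 0, 0]],
  [[0, 0, 0.06], [0, 0, 0]],
  [[0, 0, 0.03], [0, 0, 0]],
  [[0, 0, 0], [0, 0, 0]],
  [[0, 0, 0], [0, 0, 0]],
])

```text
clock: 5.03
tool_pos: [0.6361, -0.1749, 0.0889]
eef_rot: [2.67, 1.653, 0.001]
ft_force: [0.9, 0.3, 0.1]
opening: 0.0347
finger_force: 0.0
```

```bash
python3 go.py 0.6366 -0.1746 0.030 -26.6
```

```text
pos [ 0.6361 -0.1749  0.0889] yaw -26.46 open 0.0347 t 5.03 j [-0.31  0.62  1.68  0.    0.84  0.15]
turn [ 0.0004 -0.0001  0.0008] rows>= 1 shift [0.0007 0.0005 0.0785] rows>= 2
```

apply_moves([
  [[0, 0, 0.04], [0, 0, 0]],
  [[0, 0, 0.0285], [0, 0, 0]],
  [[0, 0, 0.01], [0, 0, 0]],
  [[0, 0, 0], [0, 0, 0]],
])

```text
clock: 5.52
tool_pos: [0.6359, -0.1754, 0.0296]
eef_rot: [2.671, 1.652, 0.001]
ft_force: [0.5, 0.1, 0.7]
opening: 0.0343
finger_force: 0.0
```

apply_moves([
  [[0, 0, 0], [0, 0, 0]],
  [[0, 0, 0], [0, 0, 0]],
  [[0, 0, 0], [0, 0, 0]],
  [[0, 0, 0], [0, 0, 0]],
], claw=1, newtons=60)

```text
clock: 6.02
tool_pos: [0.6355, -0.1754, 0.0289]
eef_rot: [2.672, 1.652, 0.0]
ft_force: [0.9, 0.3, 0.3]
opening: -0.0002
finger_force: 0.0
```

apply_moves([
  [[0, 0, -0.02], [0, 0, 0]],
  [[0, 0, -0.06], [0, 0, 0]],
  [[0, 0, -0.07], [0, 0, 0]],
  [[0, 0, 0], [0, 0, 0]],
  [[0, 0, 0], [0, 0, 0]],
])

```text
clock: 6.65
tool_pos: [0.6354, -0.1754, 0.1419]
eef_rot: [2.671, 1.652, 0.001]
ft_force: [0.1, -0.0, -0.6]
opening: 0.0003
finger_force: 0.0
```

```bash
python3 go.py 0.6333 0.10 0.14 -5.6; python3 w.py - .64,-.17,.156,-27
```

```text
pos [ 0.6354 -0.1754  0.1419] yaw -26.53 open 0.0003 t 6.65 j [-0.32  0.56  1.64 -0.    0.94  0.15]
turn [ 0.0003  0.     -0.1163] rows>= 3 shift [ 0.3651 -0.0387  0.0025] rows>= 5
few 0
```

```bash
python3 w.py w2.png .6388,-.1705,.046,-28
```

```text
web [ 0.6388 -0.1702] org [ 0.6254 -0.1635] yaw deg -26.7 size [70.   9.6] n 886 z 0.0463
```

View pics/w2.png

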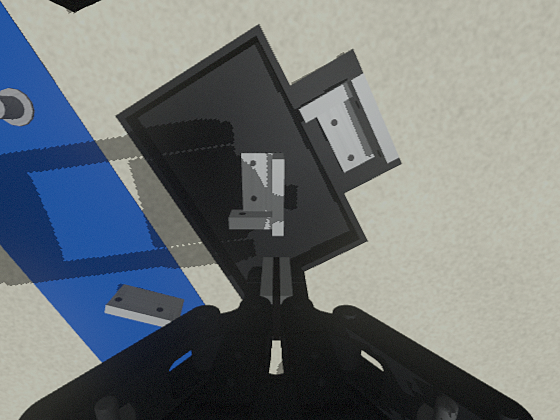

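```bash
python3 - <<'E'
from h import *
p=snap("wrist"); C=cloud(p); s=p["s"]; R=Rn.from_rotvec(s["eef_rot"]).as_matrix()
L=(C-s["tool_pos"])@R
for v,u in [(258,268),(260,284),(265,270),(280,268),(300,265),(320,262),(190,278),(225,278),(160,278),(222,250)]: print(v,u,p["range_z"][v,u].round(3),L[v,u].round(3),C[v,u].round(3))
t=snap("top"); save(t,"t2.png"); T=cloud(t)
m=(T[...,2]>.09)&(T[...,2]<.16)&(np.hypot(T[...,0]-.635,T[...,1]+.175)<.15)
print(m.sum(),T[m].mean(0).round(3),T[m][:,2].min())
uv=lambda X:(lambda c:(c[:2]/c[2]*f(t)+[t["cx"],t["cy"]]).round(1))(t["R"]@np.array(X)+t["t"])
print(uv(s["tool_pos"]),uv(s["tool_pos"]+[0,0,.1]))
fit(T,(.6388,-.1705),.046,up=-.5)
E
```

```text
258 268 0.152 [ 0.011 -0.004 -0.027] [ 0.636 -0.163  0.168]
260 284 0.15 [ 0.011  0.004 -0.029] [ 0.643 -0.167  0.17 ]
265 270 0.146 [ 0.011 -0.003 -0.033] [ 0.637 -0.164  0.174]
280 268 0.133 [ 0.011 -0.004 -0.047] [ 0.637 -0.164  0.188]
300 265 0.118 [ 0.012 -0.004 -0.063] [ 0.636 -0.163  0.203]
320 262 0.106 [ 0.012 -0.005 -0.075] [ 0.636 -0.162  0.215]
190 278 0.266 [0.014 0.002 0.094] [ 0.643 -0.163  0.046]
225 278 0.276 [-0.019  0.002  0.094] [ 0.628 -0.193  0.046]
160 278 0.257 [0.04  0.002 0.094] [ 0.654 -0.14   0.047]
222 250 0.293 [-0.022 -0.025  0.11 ] [ 0.603 -0.184  0.03 ]<stdin>:7: RuntimeWarning: Mean of empty slice.
  ret = um.true_divide(
Traceback (most recent call last):
ValueError: zero-size array to reduction operation minimum which has no identity
```

View pics/t2.png

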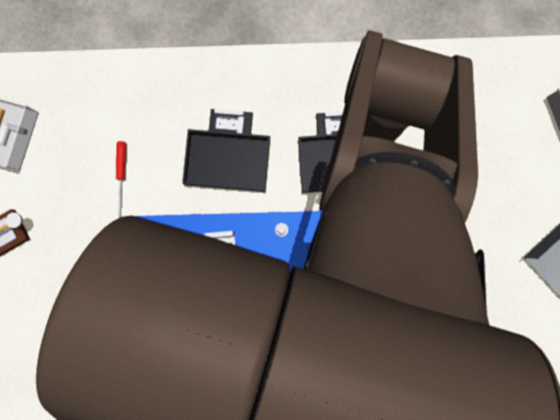

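```bash
python3 - <<'E'
from h import *
print(bot.tip_reach, [a for a in dir(bot) if a[0]!="_"])
p=snap("wrist"); C=cloud(p); s=p["s"]; R=Rn.from_rotvec(s["eef_rot"]).as_matrix()
L=(C-s["tool_pos"])@R
m=(p["range_z"]>0)&(abs(L[...,1])<.03)&(abs(L[...,0])<.03)&(L[...,2]<.05); print(m.sum(),np.percentile(L[m][:,2],[50,90,99,100]).round(4))
E
```

```text
0.014 ['IKError', 'get_image', 'search_frame', 'sense', 'sign_off', 'spot_point', 'tip_reach']
22685 [-0.0899 -0.0585 -0.0309 -0.0235]
```

The missed grasp and the wrist depth agree: the real fingertips end about 25 mm behind the reported TCP, not 14 mm ahead, so I was 40 mm too high. Nothing was touched. I'll go deeper step by step and watch the force.

apply_moves([
  [[0, 0.0005, 0.06], [0, 0, 0]],
  [[0, 0.0005, 0.06], [0, 0, 0]],
  [[0.001, 0.0005, 0.04], [0, 0, 0]],
  [[0, 0, 0.02], [0, 0, 0]],
  [[0, 0, 0], [0, 0, 0]],
], claw=0.2)

```text
clock: 7.52
tool_pos: [0.6362, -0.175, 0.0054]
eef_rot: [-2.671, -1.652, 0.002]
ft_force: [0.0, -0.4, -0.6]
opening: 0.0342
finger_force: 0.0
```

```bash
python3 go.py 0.6366 -0.1746 -0.009 -26.6; python3 - <<'E'
from h import *
p=snap("wrist"); C=cloud(p); s=p["s"]; R=Rn.from_rotvec(s["eef_rot"]).as_matrix()
L=(C-s["tool_pos"])@R
for sg in (-1,1):
    m=(p["range_z"]>0)&(sg*L[...,1]>.014)&(sg*L[...,1]<.035)&(abs(L[...,0])<.02)&(C[...,2]>.034); print(m.sum(),L[m].min(0).round(4),L[m].max(0).round(4),C[m][:,2].min())
m=(abs(C[...,2]-.046)<.004)&(abs(L[...,1])<.013)&(abs(L[...,0])<.06); print(m.sum(),L[m].min(0),L[m].max(0))
E
```

```text
pos [ 0.6362 -0.175   0.0054] yaw -26.53 open 0.0342 t 7.53 j [-0.31  0.74  1.71 -0.    0.7   0.15]
turn [-0.0006  0.0001  0.0004] rows>= 1 shift [0.0008 0.0002 0.0191] rows>= 1
6707 [-0.012  -0.035  -0.1165] [ 0.02   -0.014  -0.0287] 0.0340469246558241
6640 [-0.0115  0.014  -0.1165] [ 0.02    0.035  -0.0287] 0.034015213212779324
3020 [-0.03064578 -0.00497116 -0.04267363] [ 0.04079617  0.00512751 -0.03667689]
```

apply_moves([
  [[0, 0, 0.0095], [0, 0, 0]],
  [[0, 0, 0.0095], [0, 0, 0]],
  [[0, 0, 0], [0, 0, 0]],
])

```text
clock: 7.95
tool_pos: [0.6365, -0.1751, -0.0083]
eef_rot: [-2.672, -1.652, 0.001]
ft_force: [0.2, -0.2, 0.1]
opening: 0.0341
finger_force: 0.0
```

apply_moves([
  [[0, 0, 0], [0, 0, 0]],
  [[0, 0, 0], [0, 0, 0]],
  [[0, 0, 0], [0, 0, 0]],
  [[0, 0, 0], [0, 0, 0]],
], claw=1, newtons=60)

```text
clock: 8.45
tool_pos: [0.637, -0.1753, -0.0077]
eef_rot: [2.672, 1.652, 0.001]
ft_force: [-1.2, 0.1, 6.4]
opening: 0.0091
finger_force: 59.1
```

apply_moves([
  [[0, 0, -0.02], [0, 0, 0]],
  [[0, 0, -0.06], [0, 0, 0]],
  [[0, 0, -0.06], [0, 0, 0]],
  [[0, 0, 0], [0, 0, 0]],
  [[0, 0, 0], [0, 0, 0]],
])

```text
clock: 9.07
tool_pos: [0.6365, -0.1751, 0.0971]
eef_rot: [-2.672, -1.652, -0.0]
ft_force: [-0.1, 0.5, -1.1]
opening: 0.0092
finger_force: 58.5
```

```bash
python3 go.py 0.635 0.08 0.1 -5.6; python3 w.py - .6388,-.17,.145,-27 .736,-.1433,.06,0
```

```text
pos [ 0.6365 -0.1751  0.0971] yaw -26.53 open 0.0092 t 9.07 j [-0.31  0.62  1.67  0.    0.86  0.15]
turn [ 0.     -0.     -0.1163] rows>= 3 shift [ 0.3383 -0.0352 -0.0038] rows>= 5
web [ 0.6383 -0.17  ] org [ 0.6279 -0.1591] yaw deg -46.6 size [69.4 34.4] n 4328 z 0.1509
web [ 0.7355 -0.1437] org [ 0.7206 -0.1443] yaw deg 2.4 size [10.9 70.2] n 2195 z 0.0602
```

apply_moves([
  [[0, 0, 0], [0, 0, -0.0388]],
  [[0, 0, 0], [0, 0, -0.0388]],
  [[0, 0, 0], [0, 0, -0.0388]],
  [[0.0564, -0.0059, 0], [0, 0, 0]],
  [[0.0564, -0.0059, 0], [0, 0, 0]],
  [[0.0564, -0.0059, 0], [0, 0, 0]],
  [[0.0564, -0.0059, 0], [0, 0, 0]],
  [[0.0564, -0.0059, 0], [0, 0, 0]],
  [[0.0564, -0.0059, 0], [0, 0, 0]],
  [[0, 0, 0], [0, 0, 0]],
  [[0, 0, 0], [0, 0, 0]],
  [[0, 0, 0], [0, 0, 0]],
])

```text
clock: 10.62
tool_pos: [0.6348, 0.0789, 0.0964]
eef_rot: [-2.328, -2.109, 0.001]
ft_force: [0.1, 0.1, -2.3]
opening: 0.0092
finger_force: 58.4
```

```bash
python3 w.py w3.png .7477,.1295,.06,0; python3 - <<'E'
from h import *
p=snap("wrist"); C=cloud(p); s=p["s"]; R=Rn.from_rotvec(s["eef_rot"]).as_matrix()
c,y=fit(C,(.7477,.1295),.06,verbose=False); X=np.array([np.cos(y),np.sin(y)]); Y=np.array([-X[1],X[0]])
tray=c-.115*X; print("tray",tray,np.degrees(y))
web=tray+.010*X-.048*Y; print("web target",web,"TCP",web-.005*Y)
L=(C-s["tool_pos"])@R
m=(p["range_z"]>0)&(abs(L[...,1])<.045)&(L[...,0]>.012)&(L[...,0]<.05)&(L[...,2]>-.05)&(L[...,2]<.03)
print(L[m].min(0),L[m].max(0))
t=m&(abs(L[...,1])<.007)&(L[...,2]<-.018); Q=L[t]; print(t.sum(),Q.min(0),Q.max(0),np.degrees(np.arctan(np.polyfit(Q[:,0],Q[:,1],1)[0])),np.degrees(np.arctan(np.polyfit(Q[:,0],Q[:,2],1)[0])))
E
python3 go.py .638 .089 .1 -5.6
```

```text
web [0.747  0.1302] org [0.7321 0.1319] yaw deg -6.3 size [70.  11.7] n 2381 z 0.0601
tray [0.63272691 0.14251159] -6.0944138
web target [0.63757437 0.0937212 ] TCP [0.63704353 0.08874946]
[ 0.01201778 -0.03573859 -0.04988787] [ 0.04079978  0.00464446 -0.01321243]
544 [ 0.02981102 -0.0066809  -0.04988787] [ 0.04079978  0.00464446 -0.01803488] 42.7975330222826 -68.13183703567262
pos [0.635  0.079  0.0968] yaw -5.65 open 0.0091 t 10.72 j [ 0.08  0.59  1.72 -0.    0.83  0.18]
turn [-0.0001  0.     -0.0003] rows>= 1 shift [ 0.0137  0.0027 -0.0043] rows>= 1
```

View pics/w3.png

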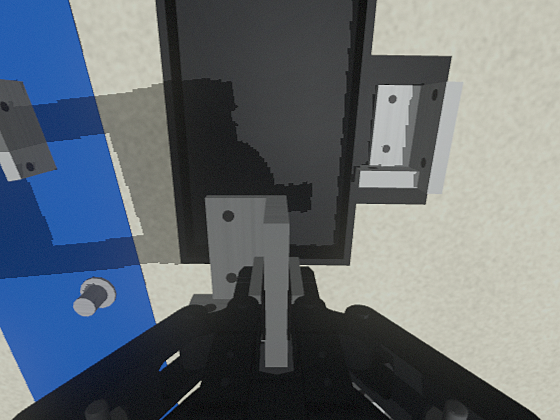

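The bracket is held squarely in the jaws and faces the same way as the sample. Now I'll lower it into the tray.

apply_moves([
  [[0.0137, 0.0015, 0], [0, 0, 0.002]],
  [[0, 0, 0.05], [0, 0, 0]],
  [[0, 0, 0.05], [0, 0, 0]],
  [[0, 0, 0.02], [0, 0, 0]],
  [[0, 0, 0.0], [0, 0, 0]],
  [[0, 0, 0.0], [0, 0, 0]],
])

```text
clock: 11.48
tool_pos: [0.6381, 0.0903, 0.0083]
eef_rot: [2.333, 2.103, 0.002]
ft_force: [-0.5, -0.1, -1.1]
opening: 0.009
finger_force: 58.5
```

```bash
python3 go.py .637 .0888 -0.0075 -6
```

```text
pos [0.6381 0.0903 0.0083] yaw -5.94 open 0.009 t 11.47 j [0.09 0.71 1.75 0.   0.67 0.2 ]
turn [ 0.0005 -0.0001  0.0003] rows>= 1 shift [-0.0021 -0.0013  0.021 ] rows>= 1
```

apply_moves([
  [[-0.0015, -0.001, 0.01], [0, 0, 0]],
  [[0, 0, 0.006], [0, 0, 0]],
  [[0, 0, 0.005], [0, 0, 0]],
  [[0, 0, 0], [0, 0, 0]],
])

```text
clock: 11.98
tool_pos: [0.6364, 0.089, -0.0077]
eef_rot: [2.333, 2.103, 0.0]
ft_force: [-6.6, -1.4, 19.5]
opening: 0.0092
finger_force: 61.7
```

apply_moves([
  [[0, 0, 0], [0, 0, 0]],
  [[0, 0, 0], [0, 0, 0]],
  [[0, 0, 0], [0, 0, 0]],
], claw=0.3)

```text
clock: 12.35
tool_pos: [0.6363, 0.0891, -0.0089]
eef_rot: [-2.333, -2.103, 0.0]
ft_force: [0.4, -0.6, -0.4]
opening: 0.0301
finger_force: 0.0
```

apply_moves([
  [[0, 0, -0.02], [0, 0, 0]],
  [[0, 0, -0.07], [0, 0, 0]],
  [[0, 0, -0.07], [0, 0, 0]],
  [[0, 0, 0], [0, 0, 0]],
  [[0, 0, 0], [0, 0, 0]],
])

```text
clock: 12.98
tool_pos: [0.6363, 0.0891, 0.112]
eef_rot: [2.333, 2.103, 0.001]
ft_force: [-1.2, 0.4, -0.7]
opening: 0.0303
finger_force: 0.0
```

```bash
python3 w.py - .638,.094,.046,-6 .747,.13,.06,-6;  python3 go.py .4454 .1692 0.1 3.6
```

```text
web [0.6365 0.0943] org [0.6216 0.0958] yaw deg -5.8 size [70.6 10. ] n 1071 z 0.0463
web [0.7468 0.1303] org [0.7319 0.1319] yaw deg -6.2 size [70.  11.7] n 1937 z 0.0602
pos [0.6358 0.089  0.1111] yaw -5.94 open 0.03 t 13.03 j [ 0.09  0.58  1.7  -0.    0.86  0.2 ]
turn [-0.0002  0.     -0.053 ] rows>= 1 shift [ 0.1226 -0.2466  0.0148] rows>= 4
```

apply_moves([
  [[0, 0, 0], [0, 0, -0.053]],
  [[0.0204, -0.0411, 0], [0, 0, 0]],
  [[0.0204, -0.0411, 0], [0, 0, 0]],
  [[0.0204, -0.0411, 0], [0, 0, 0]],
  [[0.0204, -0.0411, 0], [0, 0, 0]],
  [[0.0204, -0.0411, 0], [0, 0, 0]],
  [[0.0204, -0.0411, 0], [0, 0, 0]],
  [[0, 0, 0], [0, 0, 0]],
  [[0, 0, 0], [0, 0, 0]],
  [[0, 0, 0], [0, 0, 0]],
], claw=0.2)

```text
clock: 14.28
tool_pos: [0.4467, 0.1688, 0.111]
eef_rot: [2.151, 2.29, -0.0]
ft_force: [-0.0, -0.9, -0.3]
opening: 0.0344
finger_force: 0.0
```

```bash
python3 w.py - .4454,.1642,.04,3;  python3 go.py .4451 .1692 0.02 3.6
```

```text
web [0.4444 0.1647] org [0.4294 0.1639] yaw deg 3.2 size [ 9.8 69.9] n 1013 z 0.0404
pos [0.4466 0.1688 0.111 ] yaw 3.56 open 0.0344 t 14.32 j [ 0.3   0.38  2.08 -0.    0.67  0.24]
turn [-0.      0.     -0.0002] rows>= 1 shift [ 0.0007 -0.002   0.1213] rows>= 2
```

apply_moves([
  [[0.0012, -0.0033, 0.05], [0, 0, 0.002]],
  [[0, 0, 0.05], [0, 0, 0]],
  [[0, 0, 0.02], [0, 0, 0]],
  [[0, 0, 0], [0, 0, 0]],
  [[0, 0, 0], [0, 0, 0]],
])

```text
clock: 14.95
tool_pos: [0.4442, 0.17, 0.0221]
eef_rot: [2.158, 2.283, 0.002]
ft_force: [-0.2, 0.4, -0.4]
opening: 0.0342
finger_force: 0.0
```

```bash
python3 go.py .4441 .1697 -0.013 3.2
```

```text
pos [0.4442 0.17   0.0221] yaw 3.23 open 0.0342 t 14.95 j [0.3  0.54 2.14 0.   0.45 0.25]
turn [ 0.0004 -0.0001  0.0002] rows>= 1 shift [-0.0003 -0.0001  0.0468] rows>= 1
```

apply_moves([
  [[0, 0, 0.025], [0, 0, 0]],
  [[0, 0, 0.015], [0, 0, 0]],
  [[0, 0, 0.006], [0, 0, 0]],
  [[0, 0, 0], [0, 0, 0]],
])

```text
clock: 15.45
tool_pos: [0.4434, 0.1698, -0.0132]
eef_rot: [-2.158, -2.283, 0.0]
ft_force: [-0.2, 0.3, -0.2]
opening: 0.0345
finger_force: 0.0
```

apply_moves([
  [[0, 0, 0], [0, 0, 0]],
  [[0, 0, 0], [0, 0, 0]],
  [[0, 0, 0], [0, 0, 0]],
  [[0, 0, 0], [0, 0, 0]],
], claw=1)

```text
clock: 15.95
tool_pos: [0.4437, 0.1699, -0.0128]
eef_rot: [2.157, 2.283, 0.001]
ft_force: [-1.0, -0.6, 6.3]
opening: 0.0093
finger_force: 58.9
```

apply_moves([
  [[0, 0, -0.02], [0, 0, 0]],
  [[0, 0, -0.06], [0, 0, 0]],
  [[0, 0, -0.06], [0, 0, 0]],
  [[0, 0, 0], [0, 0, 0]],
  [[0, 0, 0], [0, 0, 0]],
])

```text
clock: 16.58
tool_pos: [0.4434, 0.1698, 0.0923]
eef_rot: [2.157, 2.283, 0.001]
ft_force: [0.6, 0.0, -0.9]
opening: 0.0092
finger_force: 58.8
```

```bash
python3 go.py .632 -.144 0.095 2.5
```

```text
pos [0.4434 0.1698 0.0923] yaw 3.24 open 0.0092 t 16.57 j [ 0.3   0.41  2.1  -0.    0.62  0.25]
turn [ 0.0003 -0.0001  0.0041] rows>= 1 shift [-0.429   0.233  -0.0036] rows>= 7
```

apply_moves([
  [[0, 0, -0.003], [0, 0, 0.004]],
  [[-0.053, 0.029, 0], [0, 0, 0]],
  [[-0.053, 0.029, 0], [0, 0, 0]],
  [[-0.053, 0.029, 0], [0, 0, 0]],
  [[-0.053, 0.029, 0], [0, 0, 0]],
  [[-0.053, 0.029, 0], [0, 0, 0]],
  [[-0.053, 0.029, 0], [0, 0, 0]],
  [[-0.053, 0.029, 0], [0, 0, 0]],
  [[-0.053, 0.029, 0], [0, 0, 0]],
  [[0, 0, 0], [0, 0, 0]],
  [[0, 0, 0], [0, 0, 0]],
  [[0, 0, 0], [0, 0, 0]],
])

```text
clock: 18.08
tool_pos: [0.6304, -0.1392, 0.0935]
eef_rot: [-2.17, -2.269, 0.001]
ft_force: [0.4, 0.1, -1.2]
opening: 0.0092
finger_force: 58.7
```

```bash
python3 w.py - .7355,-.1435,.06,2; python3 go.py .6304 -.1432 -0.007 2.5
```

```text
web [ 0.7354 -0.1438] org [ 0.7204 -0.1445] yaw deg 2.6 size [11.4 70.7] n 1799 z 0.0601
pos [ 0.6306 -0.1393  0.0937] yaw 2.56 open 0.0092 t 18.12 j [-0.26  0.6   1.71  0.    0.83 -0.31]
turn [-0.0003 -0.0001  0.0004] rows>= 1 shift [-0.0052 -0.0005  0.1343] rows>= 2
```

apply_moves([
  [[-0.005, -0.0005, 0.03], [0, 0, 0]],
  [[0, 0, 0.05], [0, 0, 0]],
  [[0, 0, 0.035], [0, 0, 0]],
  [[0, 0, 0.01], [0, 0, 0]],
  [[0, 0, 0.005], [0, 0, 0]],
  [[0, 0, 0.003], [0, 0, 0]],
  [[0, 0, 0], [0, 0, 0]],
])

```text
clock: 19.0
tool_pos: [0.6315, -0.1441, -0.0051]
eef_rot: [2.171, 2.269, 0.001]
ft_force: [0.1, -0.9, -1.4]
opening: 0.0088
finger_force: 58.7
```

apply_moves([
  [[0, 0, 0], [0, 0, 0]],
  [[0, 0, 0], [0, 0, 0]],
  [[0, 0, 0], [0, 0, 0]],
], claw=0.3)

```text
clock: 19.38
tool_pos: [0.6311, -0.144, -0.0056]
eef_rot: [2.172, 2.27, 0.0]
ft_force: [-0.2, -0.2, 1.2]
opening: 0.03
finger_force: 0.0
```

apply_moves([
  [[0, 0, -0.02], [0, 0, 0]],
  [[0, 0, -0.07], [0, 0, 0]],
  [[0, 0, -0.07], [0, 0, 0]],
  [[0, 0, 0], [0, 0, 0]],
  [[0, 0, 0], [0, 0, 0]],
])

```text
clock: 20.0
tool_pos: [0.631, -0.144, 0.115]
eef_rot: [2.172, 2.269, 0.001]
ft_force: [0.0, 0.3, 0.2]
opening: 0.03
finger_force: 0.0
```

```bash
python3 w.py - .6304,-.148,.046,2 .7355,-.1435,.06,2;  python3 go.py .4576 -.2252 0.1 46.4
```

```text
web [ 0.6311 -0.1495] org [ 0.6162 -0.1501] yaw deg 2.3 size [ 9.5 70.4] n 1014 z 0.0463
web [ 0.7353 -0.1438] org [ 0.7203 -0.1444] yaw deg 2.2 size [11.6 70.7] n 1515 z 0.0602
pos [ 0.6305 -0.1438  0.1141] yaw 2.52 open 0.0299 t 20.05 j [-0.27  0.58  1.69 -0.    0.87 -0.32]
turn [-2.000e-04 -1.000e-04 -2.438e-01] rows>= 5 shift [ 0.0921 -0.2375  0.0188] rows>= 4
```

apply_moves([
  [[0, 0, 0], [0, 0, -0.0488]],
  [[0, 0, 0], [0, 0, -0.0488]],
  [[0, 0, 0], [0, 0, -0.0488]],
  [[0, 0, 0], [0, 0, -0.0488]],
  [[0, 0, 0], [0, 0, -0.0488]],
  [[0.0184, -0.0475, 0], [0, 0, 0]],
  [[0.0184, -0.0475, 0], [0, 0, 0]],
  [[0.0184, -0.0475, 0], [0, 0, 0]],
  [[0.0184, -0.0475, 0], [0, 0, 0]],
  [[0.0184, -0.0475, 0], [0, 0, 0]],
  [[0, 0, 0], [0, 0, 0]],
  [[0, 0, 0], [0, 0, 0]],
  [[0, 0, 0], [0, 0, 0]],
], claw=0.2)

```text
clock: 21.68
tool_pos: [0.4589, -0.2252, 0.1139]
eef_rot: [-1.165, -2.918, -0.0]
ft_force: [0.2, 0.3, 0.2]
opening: 0.0345
finger_force: 0.0
```

```bash
python3 w.py - .454,-.2217,.04,46;  python3 go.py .4576 -.2252 0.02 46.4
```

```text
web [ 0.4532 -0.2221] org [ 0.4429 -0.233 ] yaw deg 46.7 size [ 9.7 70.6] n 1035 z 0.0404
pos [ 0.4589 -0.2252  0.114 ] yaw 46.49 open 0.0344 t 21.73 j [-0.52  0.42  2.01  0.    0.72 -1.33]
turn [-0.     -0.0001  0.0005] rows>= 1 shift [ 0.0012 -0.0012  0.1253] rows>= 2
```

apply_moves([
  [[0.0018, -0.0022, 0.05], [0, 0, -0.001]],
  [[0, 0, 0.05], [0, 0, 0]],
  [[0, 0, 0.02], [0, 0, 0]],
  [[0, 0, 0], [0, 0, 0]],
  [[0, 0, 0], [0, 0, 0]],
])

```text
clock: 22.35
tool_pos: [0.457, -0.2261, 0.0252]
eef_rot: [1.16, 2.918, -0.0]
ft_force: [-1.0, -0.1, -0.4]
opening: 0.0339
finger_force: 0.0
```

```bash
python3 go.py .4568 -.2255 -0.013 46.7
```

```text
pos [ 0.457  -0.2261  0.0252] yaw 46.63 open 0.0339 t 22.35 j [-0.52  0.57  2.07  0.    0.51 -1.33]
turn [ 0.0001  0.0004 -0.0004] rows>= 1 shift [0.0007 0.0004 0.0509] rows>= 1
```

apply_moves([
  [[0, 0, 0.025], [0, 0, 0]],
  [[0, 0, 0.017], [0, 0, 0]],
  [[0, 0, 0.008], [0, 0, 0]],
  [[0, 0, 0], [0, 0, 0]],
])

```text
clock: 22.85
tool_pos: [0.4561, -0.2257, -0.0133]
eef_rot: [-1.161, -2.919, -0.0]
ft_force: [-0.1, 0.0, 0.6]
opening: 0.0344
finger_force: 0.0
```

apply_moves([
  [[0, 0, 0], [0, 0, 0]],
  [[0, 0, 0], [0, 0, 0]],
  [[0, 0, 0], [0, 0, 0]],
  [[0, 0, 0], [0, 0, 0]],
], claw=1)

```text
clock: 23.35
tool_pos: [0.4564, -0.2259, -0.0127]
eef_rot: [1.161, 2.919, -0.0]
ft_force: [-1.3, 0.3, 6.2]
opening: 0.0096
finger_force: 59.3
```

apply_moves([
  [[0, 0, -0.02], [0, 0, 0]],
  [[0, 0, -0.06], [0, 0, 0]],
  [[0, 0, -0.06], [0, 0, 0]],
  [[0, 0, 0], [0, 0, 0.049]],
  [[0, 0, 0], [0, 0, 0.049]],
  [[0, 0, 0], [0, 0, 0.049]],
  [[0, 0, 0], [0, 0, 0.049]],
  [[0, 0, 0], [0, 0, 0.049]],
  [[0, 0, 0], [0, 0, 0.048]],
  [[0, 0, 0], [0, 0, 0]],
  [[0, 0, 0], [0, 0, 0]],
])

```text
clock: 24.72
tool_pos: [0.4562, -0.2258, 0.0922]
eef_rot: [2.333, 2.104, 0.0]
ft_force: [-0.1, -0.3, -0.3]
opening: 0.0093
finger_force: 58.7
```

```bash
python3 go.py .6471 .1842 0.095 -6
```

```text
pos [ 0.4562 -0.2258  0.0922] yaw -5.91 open 0.0093 t 24.73 j [-0.52  0.45  2.03  0.    0.66 -0.42]
turn [0.0001 0.0001 0.0005] rows>= 1 shift [ 0.5703  0.196  -0.0037] rows>= 8
```

apply_moves([
  [[0.057, 0.0196, -0.0004], [0, 0, 0]],
  [[0.057, 0.0196, -0.0004], [0, 0, 0]],
  [[0.057, 0.0196, -0.0004], [0, 0, 0]],
  [[0.057, 0.0196, -0.0004], [0, 0, 0]],
  [[0.057, 0.0196, -0.0004], [0, 0, 0]],
  [[0.057, 0.0196, -0.0004], [0, 0, 0]],
  [[0.057, 0.0196, -0.0004], [0, 0, 0]],
  [[0.057, 0.0196, -0.0004], [0, 0, 0]],
  [[0.057, 0.0196, -0.0004], [0, 0, 0]],
  [[0.057, 0.0196, -0.0004], [0, 0, 0.0005]],
  [[0, 0, 0], [0, 0, 0]],
  [[0, 0, 0], [0, 0, 0]],
  [[0, 0, 0], [0, 0, 0]],
])

```text
clock: 26.35
tool_pos: [0.6474, 0.1827, 0.0947]
eef_rot: [-2.338, -2.098, 0.001]
ft_force: [0.8, 0.0, -1.0]
opening: 0.0095
finger_force: 58.7
```

```bash
python3 w.py - .747,.130,.06,-6; python3 go.py .6471 .1842 -0.006 -6
```

```text
web [0.7471 0.1304] org [0.7322 0.1321] yaw deg -6.4 size [71.  11.5] n 1567 z 0.0601
pos [0.6475 0.1826 0.0948] yaw -6.23 open 0.0092 t 26.4 j [ 0.23  0.63  1.64 -0.    0.87  0.34]
turn [-0.0001  0.0001 -0.0013] rows>= 1 shift [ 0.002  -0.0008  0.1344] rows>= 2
```

apply_moves([
  [[0.001, -0.0005, 0.03], [0, 0, 0]],
  [[0, 0, 0.05], [0, 0, 0]],
  [[0, 0, 0.036], [0, 0, 0]],
  [[0, 0, 0.01], [0, 0, 0]],
  [[0, 0, 0.005], [0, 0, 0]],
  [[0, 0, 0.003], [0, 0, 0]],
  [[0, 0, 0], [0, 0, 0]],
])

```text
clock: 27.28
tool_pos: [0.6481, 0.1845, -0.005]
eef_rot: [2.338, 2.097, 0.001]
ft_force: [0.3, -0.2, -0.7]
opening: 0.0091
finger_force: 58.7
```

apply_moves([
  [[0, 0, 0], [0, 0, 0]],
  [[0, 0, 0], [0, 0, 0]],
  [[0, 0, 0], [0, 0, 0]],
], claw=0.3)

```text
clock: 27.65
tool_pos: [0.6478, 0.1844, -0.0056]
eef_rot: [2.338, 2.098, 0.0]
ft_force: [0.8, -0.3, -0.8]
opening: 0.0299
finger_force: 0.0
```

apply_moves([
  [[0, 0, -0.02], [0, 0, 0]],
  [[0, 0, -0.07], [0, 0, 0]],
  [[0, 0, -0.07], [0, 0, 0]],
  [[0.05, -0.05, -0.02], [0, 0, 0]],
  [[0.05, -0.05, -0.02], [0, 0, 0]],
  [[0.06, -0.05, 0], [0, 0, 0]],
  [[0.06, -0.04, 0], [0, 0, 0]],
  [[0.06, -0.04, 0], [0, 0, 0]],
  [[0.06, -0.02, 0], [0, 0, 0]],
  [[0.06, -0.02, 0], [0, 0, 0]],
  [[0.06, -0.02, 0], [0, 0, 0]],
  [[0, 0, 0], [0, 0, 0]],
  [[0, 0, 0], [0, 0, 0]],
])

```text
clock: 29.28
tool_pos: [0.4685, 0.5507, 0.1447]
eef_rot: [2.338, 2.098, -0.0]
ft_force: [-0.8, -0.2, -0.3]
opening: 0.0298
finger_force: 0.0
```

```bash
python3 - <<'E'
from h import *
p=snap("top"); save(p,"t3.png"); C=cloud(p)
for x,y,z,u in [(.6365,.0943,.046,-6),(.6476,.189,.046,-6),(.7471,.1304,.06,-6),(.631,-.1495,.046,2.5),(.7354,-.1438,.06,2.5)]: fit(C,(x,y),z,up=np.radians(u))
E
python3 go.py .2 .6 .2 60
```

```text
web [0.6372 0.0944] org [0.6222 0.096 ] yaw deg -6.0 size [68.4 10.5] n 125 z 0.0446
web [0.6486 0.1886] org [0.6337 0.1902] yaw deg -6.2 size [69.2 10.9] n 121 z 0.0448
web [0.7479 0.1295] org [0.733  0.1312] yaw deg -6.5 size [69.5 11.3] n 133 z 0.059
web [ 0.6314 -0.1493] org [ 0.6164 -0.1498] yaw deg 1.6 size [11.  67.5] n 125 z 0.0451
web [ 0.7359 -0.1434] org [ 0.7209 -0.1439] yaw deg 1.9 size [11.3 68.8] n 134 z 0.0585
pos [0.4688 0.5502 0.1447] yaw -6.22 open 0.0299 t 29.32 j [ 0.82  0.64  1.47 -0.    1.03  0.93]
turn [-0.000e+00  1.000e-04 -3.679e-01] rows>= 7 shift [ 0.3436 -0.1216 -0.0737] rows>= 5
```

View pics/t3.png

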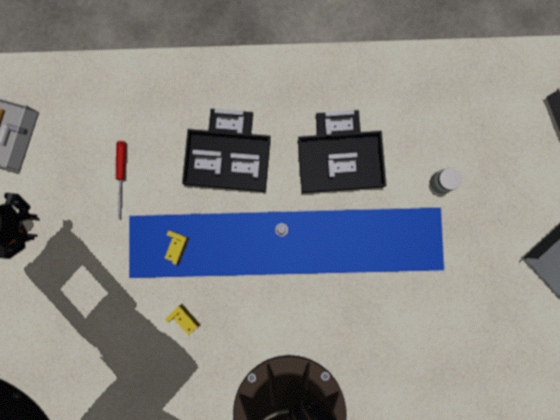

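The top view shows the right-hand pair at (207,162) and (244,166), and the left-hand bracket at (343,165). All three are square with their samples, nothing else has moved, and the gripper is clear.

```bash
python3 -c "
from station import bot
print(bot.sense()['ft_force']); print(bot.sign_off())"
```

```text
[-0.47432335  0.73802655  0.62944079]
the job is handed in; nothing more can be done
None
```

I sorted all three brackets into the right trays, standing flat on their feet and square with their samples, left the bystanders and yellow look-alikes alone, and handed the job in at about 29 s of the 67 s allowed.

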